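# Index the modelling stand to bring the terracotta medallion to the pointer

### The arm

A 6-joint arm with a two-finger parallel gripper is mounted at the origin on the work surface. World frame = base frame: x ahead of the robot, y to its left, z up, the work surface at z = 0. Lengths are in m, angles in rad, forces in N, time in s.
With the tool pointing down it reaches from about 0.375 to 0.9 m from the base axis. Payload 3.1 kg.
Tool frame: the origin (TCP) lies on the centre line of the jaws, within the pads' length; the fingertips stand robot.nose_length ahead of it and the grasp point (between the pads) lies 6 mm ahead of it (robot.nose_length is the distance from the TCP to the fingertips, in m); z points along the fingers, y is the line along which they close (so a half turn about z gives the same grasp; the last joint's range is limited). The gripper opens to 87 mm and grips with 3 to 60 N. Pads are 19 mm wide; open, the fingers measure 117 mm over their backs; the gripper's body (75 mm by 190 mm) begins 51 mm behind the grasp point.
Start: joints at [1.044, 0.527, 1.433, -0, 1.181, -0.178], TCP at [0.213, 0.588, 0.248] pointing down, gripper open.
Joint ranges: [-3.08, 3.08], [-0.75, 2.2], [0.22, 2.44], [-1.43, 4.57], [0, 2.65], [-2.85, 2.85]. Speed limits (rad/s): [2.79, 2.79, 3.14, 3.14, 3.14, 3.14].

### API

Orientations are given as a unit quaternion [x, y, z, w].
In Python, from rig import robot gives the robot as it stands.
- The arm moves only by the shell command python3 -m crank 'ROWS' [FORCE]. ROWS is JSON, one flat list of numbers, 7 for each row, row after row: the shift along the tool's x, y, z in mm, then the turn, a rotation vector about the tool's x, y, z in degrees, then the closure in counts, from 0 (fully open) to 255 (shut). In form: [x, y, z, ax, ay, az, fingers, x, y, z, ax, ay, az, fingers, ...]. A call has exactly 5 rows; each row is the pose to reach, as a shift and turn from the pose commanded when the call began, along the tool's axes at that moment; what a row does not reach only later rows make up. A row lasts 1/12 s, in which the tool goes at most 41.7 mm and 7.16 degrees, less where a joint would pass 70% of its speed; a pose out of reach is approached as far as the arm can. A call with a gripper value outside its range is refused whole. The fingers move at their own pace and stop on an object; FORCE is the grip in N (left out, the last holds). Time passes only in rows, so rows that repeat a pose let the fingers close, or fill a call up. It gives the time, the measured TCP pose, the force, the opening and the grip force at its end, in the units of the state.
- robot.get_obs(): the state, without advancing time (a new reading comes with each control period).
- robot.camera(name): name is "scene" or "top"; returns a dict with "pixels" (480x640x3 uint8, red, green, blue), "intrinsics" (3x3 intrinsics, pixels), "extrinsics" (4x4, takes a point from camera to world coordinates). Camera axes: x right, y down, z forward; pixel columns grow to the right and rows downward; lengths in m; the calibration is good to about 2 mm. A picture is of the moment at which its call begins. There is no depth.
- robot.hand_in(): hands the job in; it is judged then, once.
The state is a dict: "time": time; "q": joint angles; "joint_velocities": joint speeds; "joint_torque": joint torques, N m; "position": TCP position; "tool_rot": TCP orientation; "ft_force": force on the tool from outside, world axes, zero at the start; "moment": the same for the moment, N m; "grip_width": finger opening in m; "grip_force": force on a finger pad.
Only numpy, scipy, OpenCV 4.12 (cv2) and the standard library are available. Lean on these libraries where they do the work, as an engineer would, in place of code of your own. Each camera call takes 0.05 s, during which the arm holds its last target. There are 200 camera calls.

### The job

Turn the indexing modelling stand by one click, in whichever direction is right, so that the terracotta-red medallion standing next to the pointer position arrives at the fixed brass pointer. Leave the disc clicked in and at rest with the medallion still standing on it, do not touch the medallion, and let go of the stand.

Things in the scene. Friction and masses are not known exactly. Their poses are not given: they have to be found in the camera images.
- turntable (a joint): Angle of the stand's round green-painted disc (diameter 290 mm, 15 mm thick, top face 60 mm above the work surface) about its vertical axis, rad. It is about 0 at the start and grows counter-clockwise seen from above; no end stops. The disc clicks into a detent at every 60 degrees (0, +1.047, -1.047, ...): turning it out of a detent takes at most about 0.2 N m, past the half-way point it pulls itself on towards the next detent, where friction stops it within about 3 degrees.
- handle (a point): Centre of the yellow bar handle, on the disc's axis, 150 mm above the work surface. The bar turns with the disc: 90 mm long along its own x, 16 mm thick along y, 26 mm high (from 137 to 163 mm above the work surface), on a 20 mm steel post. Its z is up. At joint value 0 the bar is in line with the pointer and its own -x points to the pointer. The castings on the disc are below 90 mm, so the space around the bar is free.
- medallion: Terracotta-red round medallion, diameter 64 mm, 24 mm high, about 90 g, standing loose on the disc 95 mm from the axis; the other castings on the disc are white or grey. Origin at the centre of its underside, z up. At the start it is one click (60 degrees) to one side or the other of the pointer.
- pointer_spot (a point): Fixed point on the stand (it does not turn): the place on the disc's top face in front of the brass pointer, 95 mm from the disc's axis, 60 mm above the work surface; the medallion's centre must come here. Its own -x points from the disc's axis outward to the brass pointer, which stands on a 70 mm high dark bracket with its tip 139 mm from the axis, just above the disc's rim, and its far end 186 mm from the axis.
Not all that is in view belongs to the job. What is shaped like the medallion but black or green is not meant.

How it is judged:
By the outcome, as a careful person would: the job done as asked, in the order asked, and still so for the second after the job is handed in, with the robot touching nothing.
It also fails if it takes over 32 s, if anything falls off the work surface, if the arm or the gripper's body presses on something with over 40 N, if the wrist force passes 120 N, or if a joint passes its speed limit or range.

## Working session

There is one attempt and no reset: what is moved stays moved. The work goes in short steps, Python scripts to look and compute and a shell command to move; the robot and the scene stay as the last step left them, time stands still between calls to the robot, and variables do not carry over. Pictures are saved under pics/ and viewed, at most 10 in all, crops included, and the job is handed in when it is done.

```bash
mkdir -p pics; python3 - <<'E'
from rig import robot
import cv2,numpy as np
for n in("scene","top"):
    c=robot.camera(n); cv2.imwrite(f"pics/{n}0.png",c["pixels"][:,:,::-1]); np.savez(f"{n}0.npz",**c)
    print(n,np.round(c["extrinsics"],3).tolist(),c["intrinsics"].tolist())
o=robot.get_obs(); print(o["time"],o["position"],o["tool_rot"],o["grip_width"],robot.nose_length)
E
```

```text
scene [[0.844, 0.419, -0.336, 0.785], [0.537, -0.673, 0.51, -0.358], [-0.013, -0.61, -0.792, 0.808], [0.0, 0.0, 0.0, 1.0]] [[567.5238370802542, 0.0, 322.76506627665105], [0.0, 567.5238370802542, 242.56549552377928], [0.0, 0.0, 1.0]]
top [[-0.021, -0.986, 0.165, 0.371], [-1.0, 0.021, 0.0, 0.082], [-0.004, -0.165, -0.986, 0.852], [0.0, 0.0, 0.0, 1.0]] [[557.6611613262631, 0.0, 326.64561927508447], [0.0, 557.6611613262631, 245.74205961407398], [0.0, 0.0, 1.0]]
0.1 [0.2127029  0.58702564 0.24666447] [ 1.73039856e-01  9.84914330e-01 -9.29396703e-04 -3.27542965e-04] 0.08683652765244927 0.025
```

View pics/top0.png

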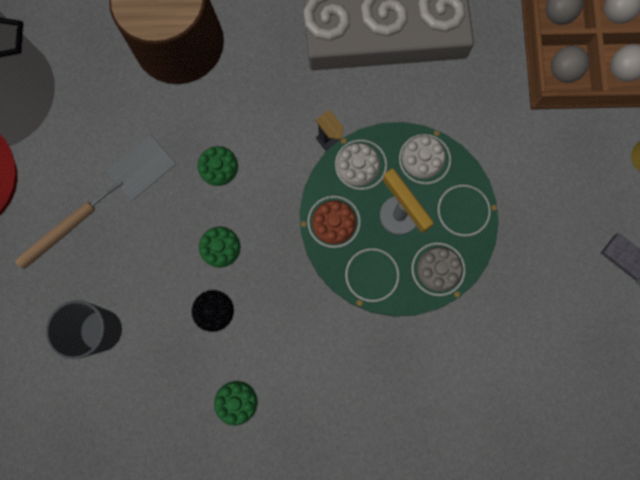

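View pics/scene0.png

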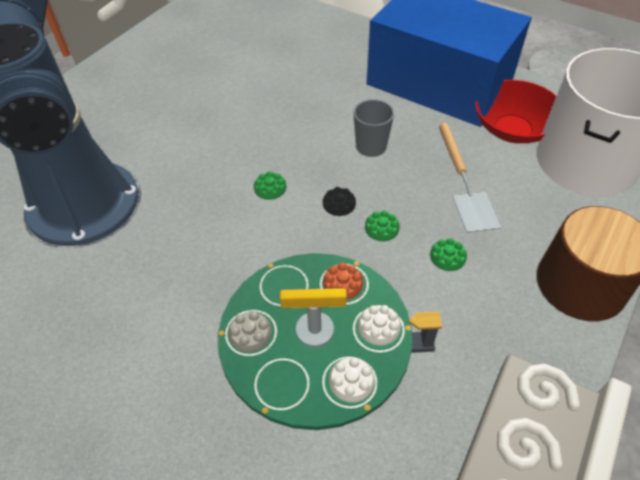

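Top view: the brass pointer is at about (328,130). The disc centre is near (400,215), and the yellow bar runs (390,175)–(428,228). Four things could be meant:
- Red casting on the disc at (334,222), next to the pointer, one click CCW of it. This one fits: it is the only terracotta piece on the disc.
- Green look-alikes at (217,165), (219,247) and (236,403), off the disc and the wrong colour.
- Black one at (213,311), also off the disc and the wrong colour.
- White and grey castings on the disc, the wrong colour.

So the disc has to turn clockwise, by -60°.

```bash
cat > h.py <<'E'
import numpy as np,cv2
from scipy.spatial.transform import Rotation as R
def ray(c,uv,z):
    K,E=c["intrinsics"],c["extrinsics"]
    p=np.c_[np.reshape(uv,(-1,2)),np.ones(np.size(uv)//2)]
    d=p@np.linalg.inv(K).T@E[:3,:3].T
    return E[:3,3]+d*((z-E[2,3])/d[:,2])[:,None]
def big(c,lo,hi):
    m=cv2.inRange(cv2.cvtColor(c["pixels"],cv2.COLOR_RGB2HSV),lo,hi)
    cs,_=cv2.findContours(m,cv2.RETR_EXTERNAL,cv2.CHAIN_APPROX_NONE)
    return max(cs,key=cv2.contourArea)[:,0].astype(np.float32)
def cen(k): m=cv2.moments(k); return np.array([m["m10"],m["m01"]])/m["m00"]
def measure(c,roi=None):
    g=big(c,(60,80,20),(95,255,255)); w=ray(c,cv2.convexHull(g)[:,0],.06)[:,:2].astype(np.float32)
    (cx,cy),r=cv2.minEnclosingCircle(w); print("disc",cx,cy,r)
    k=big(c,(20,150,90),(32,255,255)); w=ray(c,k,.158)[:,:2].astype(np.float32); rc=cv2.minAreaRect(w)
    v=cv2.fitLine(w,cv2.DIST_L2,0,.01,.01).ravel()
    print("bar px",cen(k),"rect",rc,"angle",np.degrees(np.arctan2(v[1],v[0])))
    x=np.zeros_like(c["pixels"]); 
    k=big(c,(0,120,50),(12,255,255)) if roi is None else None
    d=dict(c); p=c["pixels"].copy(); p[:,:290]=0; d["pixels"]=p
    k=big(d,(0,120,50),(12,255,255)); q=ray(c,cen(k),.075)[0]; print("red px",cen(k),q)
    a=q[:2]-[cx,cy]; print("red r",np.hypot(*a),"ang",np.degrees(np.arctan2(a[1],a[0])))
E
python3 - <<'E'
from h import *
from rig import robot
for n in("top","scene"):
    c=dict(np.load(n+"0.npz")); print(n); measure(c)
c=dict(np.load("top0.npz"))
print("pointer tip~",ray(c,[[328,115],[343,143]],.075))
p=c["pixels"][100:330,280:510,::-1]; cv2.imwrite("pics/crop.png",cv2.resize(p,None,fx=2.5,fy=2.5,interpolation=3))
o=robot.get_obs(); print(R.from_quat(o["tool_rot"]).as_matrix().round(3),o["q"])
E
```

```text
top
disc 0.5457021594047546 -0.022041942924261093 0.14367398619651794
bar px [407.37333333 199.89607306] rect ((0.5453840494155884, -0.02123308926820755), (0.08902989327907562, 0.01915990561246872), 33.67387771606445) angle 33.229496
red px [333.70333094 221.85621855] [0.53545551 0.07187769 0.075     ]
red r 0.09447693245811926 ang 96.22635672664076
scene
disc 0.547925591468811 -0.02432144433259964 0.14485029876232147
bar px [312.64948134 297.75847654] rect ((0.5482133030891418, -0.025427259504795074), (0.08892754465341568, 0.029055437073111534), 33.86396789550781) angle 33.17179
red px [590.79889534 289.21606949] [0.8691901 0.2537635 0.075    ]
red r 0.42490248378071316 ang 40.87929879548495
pointer tip~ [[0.69603786 0.07656476 0.075     ]
 [0.65249125 0.05562972 0.075     ]]
[[-0.94   0.341 -0.001]
 [ 0.341  0.94  -0.002]
 [ 0.    -0.002 -1.   ]] [ 1.04445456e+00  5.28365028e-01  1.43380558e+00 -2.89558350e-05
  1.18139271e+00 -1.78500067e-01]
```

View pics/crop.png

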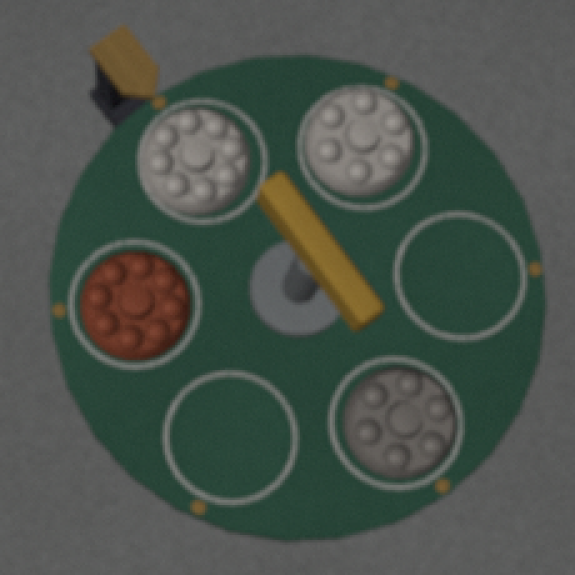

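The crop confirms it: red medallion at (334,222), one click CCW of the pointer, so I turn clockwise. The axis is at about (0.5465, -0.0225) and the bar lies at about 34–36°. Next I move above the handle.

```bash
python3 -m crank '[-10,-9,-20,0,0,0,0,-32,-28,-30,0,0,0,0,-60,-53,-30,0,0,0,0,-88,-78,-30,0,0,0,0,-116,-103,-30,0,0,0,0]' 20
python3 -m crank '[-28,-25,0,0,0,-5,0,-56,-50,0,0,0,-10,0,-84,-75,0,0,0,-15,0,-112,-100,0,0,0,-20,0,-140,-125,0,0,0,-25,0]'
python3 - <<'E'
from h import *
from rig import robot
o=robot.get_obs(); M=R.from_quat(o["tool_rot"]).as_matrix(); print(o["q"],o["position"],np.degrees(np.arctan2(M[1,0],M[0,0])), M.T@(np.array([.5465,-.0225,.25])-o["position"])*1000)
E
```

```text
time: 0.52
position: [0.287, 0.4498, 0.2774]
tool_rot: [0.172, 0.985, -0.0, 0.0]
ft_force: [0.4, -0.6, -0.3]
grip_width: 0.0867
grip_force: 0.0
time: 0.93
position: [0.3761, 0.2842, 0.2774]
tool_rot: [-0.047, 0.999, -0.0, -0.0]
ft_force: [1.4, 0.1, 0.2]
grip_width: 0.0871
grip_force: 0.0
[ 4.09426968e-01  2.80715365e-01  1.76759022e+00  1.72762001e-05
  1.09380328e+00 -1.25454322e+00] [0.37614507 0.28423371 0.27737224] -174.66198750220934 [-141.09387863 -321.24779675   27.34923427]
```

```bash
python3 -m crank '[-14,-33,0,0,0,0,0,-28,-66,0,0,0,0,0,-42,-99,0,0,0,0,0,-56,-132,0,0,0,0,0,-70,-160,0,0,0,0,0]'
python3 -m crank '[-14,-33,0,0,0,-6,0,-28,-66,0,0,0,-12,0,-42,-99,0,0,0,-18,0,-56,-132,0,0,0,-24,0,-68,-152,0,0,0,-29,0]'
python3 -m crank '[0,0,0,0,0,0,0,0,0,0,0,0,0,0,0,0,0,0,0,0,0,0,0,0,0,0,0,0,0,0,0,0,0,0,0]'
python3 - <<'E'
from h import *
from rig import robot
o=robot.get_obs(); M=R.from_quat(o["tool_rot"]).as_matrix(); print(o["q"],o["position"],np.degrees(np.arctan2(M[1,0],M[0,0])), M.T@(np.array([.5465,-.0225,.156])-o["position"])*1000)
c=robot.camera("scene");cv2.imwrite("pics/s1.png",c["pixels"][:,:,::-1])
E
```

```text
time: 1.35
position: [0.4601, 0.1306, 0.2773]
tool_rot: [-0.044, 0.999, -0.0, -0.0]
ft_force: [0.1, -0.4, 0.2]
grip_width: 0.087
grip_force: 0.0
time: 1.77
position: [0.542, -0.0159, 0.2773]
tool_rot: [-0.294, 0.956, -0.001, -0.0]
ft_force: [-0.7, -0.1, -1.3]
grip_width: 0.0872
grip_force: 0.0
time: 2.18
position: [0.5401, -0.0113, 0.2775]
tool_rot: [-0.294, 0.956, 0.0, -0.0]
ft_force: [0.1, 0.0, -0.4]
grip_width: 0.0873
grip_force: 0.0
[-2.28006628e-01  3.77780055e-01  1.60947967e+00  1.89658851e-04
  1.15526454e+00 -2.39477374e+00] [ 0.54010799 -0.01132848  0.27747454] -145.85776892066215 [  0.91826593 -12.93093856 121.46469169]
```

View pics/s1.png

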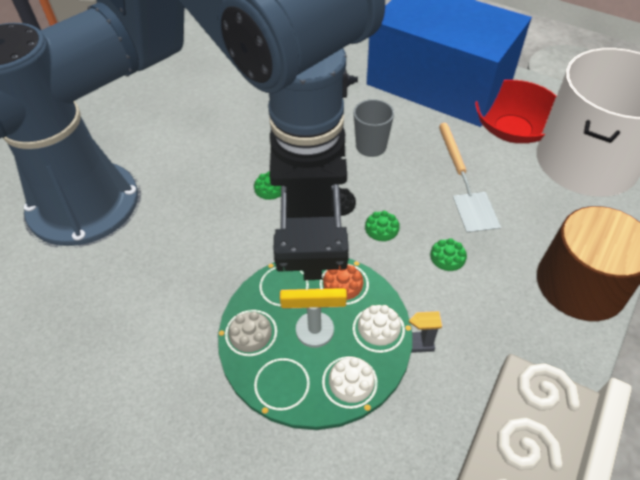

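The gripper is behind and above the bar at (313,298), square to it. I shift 13 mm, descend, and close softly.

```bash
python3 -m crank '[0,-7,10,0,0,0,0,1,-13,30,0,0,0,0,1,-13,55,0,0,0,0,1,-13,80,0,0,0,0,1,-13,95,0,0,0,0]' 20
python3 -m crank '[0,0,10,0,0,0,0,0,0,20,0,0,0,0,0,0,26,0,0,0,0,0,0,26,0,0,0,0,0,0,26,0,0,0,0]'
python3 - <<'E'
from h import *
from rig import robot
o=robot.get_obs(); M=R.from_quat(o["tool_rot"]).as_matrix(); print(o["position"],np.degrees(np.arctan2(M[1,0],M[0,0])), M.T@(np.array([.5465,-.0225,.156])-o["position"])*1000)
c=robot.camera("scene");cv2.imwrite("pics/s2.png",cv2.resize(c["pixels"][180:420,180:460,::-1],None,fx=2,fy=2))
E
```

```text
time: 2.65
position: [0.5462, -0.0236, 0.1798]
tool_rot: [-0.293, 0.956, 0.001, -0.001]
ft_force: [0.1, -0.3, 0.6]
grip_width: 0.0868
grip_force: 0.0
time: 3.07
position: [0.5478, -0.024, 0.1568]
tool_rot: [-0.293, 0.956, -0.0, 0.0]
ft_force: [-0.6, -0.9, 0.1]
grip_width: 0.087
grip_force: 0.0
[ 0.54779855 -0.02397415  0.15675601] -145.91680659880615 [0.24966748 1.94902466 0.75489205]
```

View pics/s2.png

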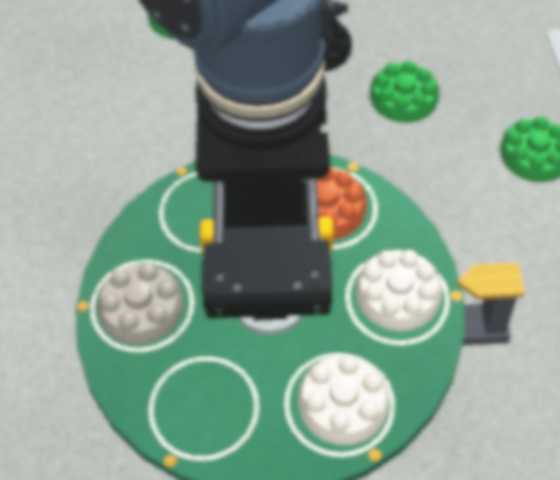

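The fingers straddle the bar centrally, with the bar ends visible on both sides at crop (207,232) and (326,228). I close on it.

```bash
python3 -m crank '[0,0,0,0,0,0,150,0,0,0,0,0,0,190,0,0,0,0,0,0,215,0,0,0,0,0,0,230,0,0,0,0,0,0,230]' 15
python3 -m crank '[0,0,0,0,0,0,230,0,0,0,0,0,0,230,0,0,0,0,0,0,230,0,0,0,0,0,0,230,0,0,0,0,0,0,230]' 15
```

```text
time: 3.53
position: [0.5476, -0.024, 0.1569]
tool_rot: [-0.293, 0.956, -0.0, 0.0]
ft_force: [0.4, -0.3, -0.6]
grip_width: 0.0616
grip_force: 0.0
time: 3.95
position: [0.5474, -0.0239, 0.1565]
tool_rot: [-0.293, 0.956, 0.0, -0.0]
ft_force: [0.2, 0.4, -0.0]
grip_width: 0.0282
grip_force: 0.0
```

```bash
python3 -m crank '[0,0,0,0,0,0,240,0,0,0,0,0,0,240,0,0,0,0,0,0,240,0,0,0,0,0,0,240,0,0,0,0,0,0,240]' 25
python3 - <<'E'
from rig import robot
o=robot.get_obs();print(o["position"],o["ft_force"],o["moment"],o["grip_width"],o["grip_force"])
E
```

```text
time: 4.37
position: [0.5464, -0.0226, 0.1564]
tool_rot: [-0.293, 0.956, 0.001, -0.001]
ft_force: [-2.3, 5.7, 2.0]
grip_width: 0.0185
grip_force: 25.0
[ 0.5463933  -0.0225957   0.15639512] [-2.31304317  5.7338768   1.97470622] [ 1.08667286  0.37323035 -0.03106593] 0.018521147400545224 24.997842013835907
```

```bash
python3 -m crank '[0,1,0,0,0,0,245,0,1.5,0,0,0,0,245,0,1.5,0,0,0,0,245,0,1.5,0,0,0,0,245,0,1.5,0,0,0,0,245]' 25
python3 - <<'E'
from rig import robot
o=robot.get_obs();print(o["position"],o["ft_force"],o["moment"],o["grip_width"],o["grip_force"])
E
```

```text
time: 4.78
position: [0.5463, -0.0225, 0.1564]
tool_rot: [-0.293, 0.956, 0.0, -0.0]
ft_force: [-0.9, 2.9, 0.1]
grip_width: 0.0185
grip_force: 25.0
[ 0.54633909 -0.02252964  0.15642552] [-0.8667727   2.85131305  0.10101498] [ 0.73325819  0.29171889 -0.00152449] 0.018492175622983924 24.99906152486801
```

```bash
python3 -m crank '[0,0.5,0,0,0,1,245,0,0.5,0,0,0,3,245,0,0.5,0,0,0,5,245,0,0.5,0,0,0,8,245,0,0.5,0,0,0,11,245]' 25
python3 -m crank '[0,0,0,0,0,3,245,0,0,0,0,0,6,245,0,0,0,0,0,9,245,0,0,0,0,0,12,245,0,0,0,0,0,15,245]' 25
python3 - <<'E'
from h import *
from rig import robot
o=robot.get_obs(); M=R.from_quat(o["tool_rot"]).as_matrix(); print(np.degrees(np.arctan2(M[1,0],M[0,0])),o["ft_force"],o["moment"])
measure(robot.camera("top"))
E
```

```text
time: 5.2
position: [0.5464, -0.0226, 0.1564]
tool_rot: [-0.199, 0.98, -0.0, -0.0]
ft_force: [0.1, 1.9, -0.4]
grip_width: 0.0188
grip_force: 25.0
time: 5.62
position: [0.5464, -0.0226, 0.1564]
tool_rot: [-0.069, 0.998, -0.0, 0.0]
ft_force: [-1.0, 1.9, -0.4]
grip_width: 0.0188
grip_force: 25.0
-172.06618007383597 [-1.02470782  1.91516651 -0.36487094] [0.41459332 0.20333427 0.15061922]
disc 0.6420555114746094 0.057333387434482574 0.06549554318189621
bar px [636.36350575 156.00862069] rect ((0.5968719720840454, -0.31939247250556946), (0.008999460376799107, 0.03519507497549057), 83.5251235961914) angle -7.123329
red px [327.16770833 197.28515625] [0.57161774 0.08041457 0.075     ]
red r 0.07412301106334529 ang 161.85696874055742
```

```bash
python3 -m crank '[0,0,0,0,0,3,245,0,0,0,0,0,6,245,0,0,0,0,0,9,245,0,0,0,0,0,12,245,0,0,0,0,0,15,245]' 25
python3 -m crank '[0,0,0,0,0,3,245,0,0,0,0,0,6,245,0,0,0,0,0,9,245,0,0,0,0,0,12,245,0,0,0,0,0,15,245]' 25
python3 -m crank '[0,0,0,0,0,2,245,0,0,0,0,0,3,245,0,0,0,0,0,4,245,0,0,0,0,0,4,245,0,0,0,0,0,4,245]' 25
python3 - <<'E'
from h import *
from rig import robot
o=robot.get_obs(); M=R.from_quat(o["tool_rot"]).as_matrix(); print(np.degrees(np.arctan2(M[1,0],M[0,0])),o["ft_force"],o["moment"])
c=robot.camera("scene");cv2.imwrite("pics/s3.png",cv2.resize(c["pixels"][180:430,180:460,::-1],None,fx=2,fy=2))
E
```

```text
time: 6.08
position: [0.5464, -0.0227, 0.1564]
tool_rot: [0.061, 0.998, -0.0, 0.0]
ft_force: [-0.8, 0.9, -0.9]
grip_width: 0.0188
grip_force: 25.0
time: 6.5
position: [0.5464, -0.0228, 0.1564]
tool_rot: [0.191, 0.982, -0.0, 0.0]
ft_force: [-0.9, 0.9, -1.2]
grip_width: 0.0183
grip_force: 25.0
time: 6.92
position: [0.5464, -0.0228, 0.1564]
tool_rot: [0.224, 0.975, -0.0, 0.0]
ft_force: [-0.4, -1.4, -2.9]
grip_width: 0.0185
grip_force: 25.0
154.11479586083772 [-0.36538987 -1.36858425 -2.88227016] [-0.20168855  0.07198435 -0.01909365]
```

View pics/s3.png

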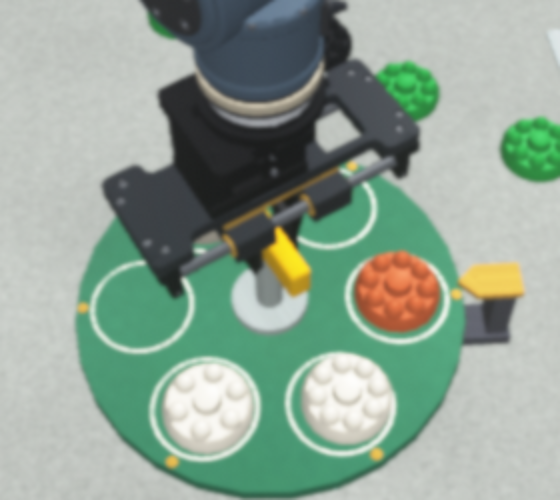

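The red medallion is at the pointer, crop (398,287), and the rim dot at (457,294) lines up with the pointer tip. I release and lift.

```bash
python3 -m crank '[0,0,0,0,0,0,180,0,0,0,0,0,0,120,0,0,0,0,0,0,60,0,0,0,0,0,0,0,0,0,0,0,0,0,0]' 25
python3 -m crank '[0,0,0,0,0,0,0,0,0,0,0,0,0,0,0,0,0,0,0,0,0,0,0,0,0,0,0,0,0,0,0,0,0,0,0]'
python3 -m crank '[0,0,-10,0,0,0,0,0,0,-30,0,0,0,0,0,0,-55,0,0,0,0,0,0,-80,0,0,0,0,0,0,-100,0,0,0,0]'
python3 -m crank '[-15,0,-20,0,0,0,0,-30,10,-35,0,0,0,0,-45,20,-40,0,0,0,0,-55,30,-40,0,0,0,0,-60,40,-40,0,0,0,0]'
python3 - <<'E'
from h import *
from rig import robot
o=robot.get_obs(); print(o["position"],o["ft_force"])
c=robot.camera("scene");cv2.imwrite("pics/s4.png",cv2.resize(c["pixels"][180:430,180:460,::-1],None,fx=2,fy=2))
p=c["pixels"]; p[:,520:]=0; p[:200]=0
measure(c)
E
```

```text
time: 7.38
position: [0.5467, -0.0222, 0.1568]
tool_rot: [0.224, 0.975, 0.0, 0.0]
ft_force: [-0.4, 0.1, 0.0]
grip_width: 0.0443
grip_force: 0.0
time: 7.8
position: [0.5463, -0.0223, 0.1565]
tool_rot: [0.224, 0.975, 0.0, -0.0]
ft_force: [0.4, -1.1, -0.0]
grip_width: 0.0771
grip_force: 0.0
time: 8.22
position: [0.5467, -0.0223, 0.259]
tool_rot: [0.224, 0.975, -0.0, 0.001]
ft_force: [0.3, 0.1, -0.8]
grip_width: 0.0868
grip_force: 0.0
time: 8.63
position: [0.6194, -0.0129, 0.2982]
tool_rot: [0.225, 0.974, -0.0, 0.002]
ft_force: [-1.2, -0.6, 0.1]
grip_width: 0.0871
grip_force: 0.0
[ 0.6193948  -0.01290248  0.29815943] [-1.15572688 -0.63090678  0.08585576]
disc 0.5478572845458984 -0.02456280030310154 0.14467640221118927
bar px [313.81130211 298.22861095] rect ((0.5483719110488892, -0.025170322507619858), (0.02109035663306713, 0.09764198958873749), 64.47679901123047) angle -27.280508
red px [378.0790378  325.54666667] [0.62539754 0.02706039 0.075     ]
red r 0.09315280439577248 ang 33.65408014993473
```

View pics/s4.png

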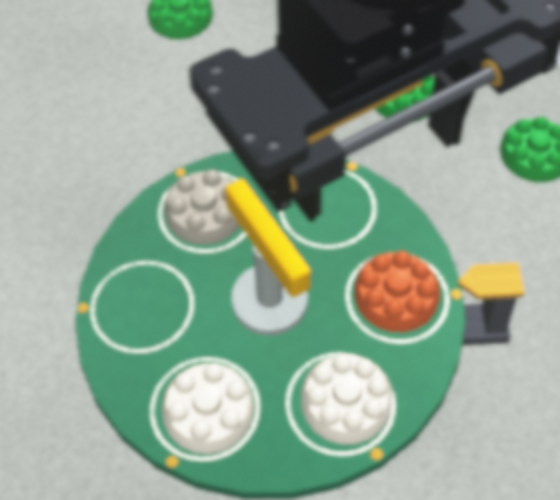

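The bar has turned 60.5° clockwise. The medallion is in its ring at the pointer, and the gripper is clear.

```bash
python3 -m crank '[0,0,0,0,0,0,0,0,0,0,0,0,0,0,0,0,0,0,0,0,0,0,0,0,0,0,0,0,0,0,0,0,0,0,0]'
python3 -c "
from rig import robot
print(robot.hand_in())"
```

```text
time: 9.1
position: [0.6172, -0.0127, 0.2965]
tool_rot: [0.224, 0.974, -0.0, -0.0]
ft_force: [-0.2, 0.5, 0.2]
grip_width: 0.087
grip_force: 0.0
the job is handed in; nothing more can be done
None
```

I turned the stand one click clockwise (about 60.5° measured), and the terracotta-red medallion stands untouched at the brass pointer; the gripper is clear of the stand and the job is handed in at 9.1 s, with no verdict returned.

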